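# Change the button press over to the next larger size

## Robot

A 7-joint arm with a two-finger parallel gripper is mounted at the origin on the work surface. World frame = base frame: x ahead of the robot, y to its left, z up, the work surface at z = 0. Lengths are in m, angles in rad, forces in N, time in s.
With the tool pointing down it reaches from about 0.425 to 0.875 m from the base axis. Payload 4.7 kg.
Tool frame: the origin (TCP) lies on the centre line of the jaws, within the pads' length; the fingertips stand ahead of it and the grasp point (between the pads) lies 2 mm behind it (nose_length is the z of the fingertips in the tool frame, in m); z points along the fingers, y is the line along which they close (so a half turn about z gives the same grasp; the last joint's range is limited). The gripper opens to 87 mm and grips with 3 to 60 N. Pads are 19 mm wide; open, the fingers measure 117 mm over their backs; the gripper's body (75 mm by 190 mm) begins 51 mm behind the grasp point.
Start: joints at [-1.13, 0.321, -0.07, 1.45, 0.023, 1.371, -0.057], TCP at [0.269, 0.592, 0.24] pointing down, gripper open.
Joint ranges: [-2.86, 2.86], [-0.3, 2.09], [-1.38, 1.24], [0.06, 2.45], [-1.56, 4.7], [0.09, 2.05], [-2.69, 2.69]. Speed limits (rad/s): [2.57, 2.57, 3.14, 3.14, 3.14, 3.14, 3.14].

## Interface

Orientations are given as a rotation vector (axis times angle).
In Python, from bench import * gives the robot as it stands.
- The arm moves only by the tool send_rows, never from a script. Its arguments are lists of equal length, an entry for each row: "xyz": the shift along the tool's x, y, z in mm, a list of three; "dr": the turn, a rotation vector about the tool's x, y, z in rad, a list of three. A call has exactly 10 rows; each row is the pose to reach, as a shift and turn from the pose commanded when the call began, along the tool's axes at that moment; what a row does not reach only later rows make up. A row lasts 1/12 s, in which the tool goes at most 41.7 mm and 7.16 degrees, less where a joint would pass 70% of its speed; a pose out of reach is approached as far as the arm can. A call with a gripper value outside its range is refused whole. "jaw" is the finger opening in mm, from 0 to 87, set as the call begins (left out, the last holds). The fingers move at their own pace and stop on an object; "grip_force" is the grip in N (left out, the last holds). Time passes only in rows, so rows that repeat a pose let the fingers close, or fill a call up. It gives the time, the measured TCP pose, the force, the opening and the grip force at its end, in the units of the state.
- get_state(): the state, without advancing time (a new reading comes with each control period).
- get_image(name): name is "scene" or "top" or "wrist"; returns the picture (420x560x3 uint8, red, green, blue); there is no depth.
- calibration(name): a dict with "vfov" (degrees; the focal length in pixels is half the picture's height over the tangent of half this angle, whatever the lens; pixels are square), "cx", "cy" (the principal point, pixels), "rvec" (rotation vector, rad) and "tvec" (3), from world to camera coordinates, as OpenCV has them; the wrist camera has in their place "hand_eye" (4x4, takes a point from camera to tool coordinates, whose origin is the TCP and whose axes are the flange's). Camera axes: x right, y down, z forward; pixel columns grow to the right and rows downward; lengths in m; the calibration is good to about 2 mm. A picture is of the moment at which its call begins: read the wrist's pose just before it. calibration takes no time and is no camera call.
- close_job(): hands the job in; it is judged then, once.
The state is a dict: "time": time; "joint_positions": joint angles; "qd": joint speeds; "joint_torque": joint torques, N m; "position": TCP position; "tool_rot": TCP orientation; "ft_force": force on the tool from outside, world axes, zero at the start; "torque": the same for the moment, N m; "grip_width": opening from 0.0 (shut) to 1.0 (fully open); "grip_force": force on a finger pad.
Only numpy, scipy, OpenCV 4.12 (cv2) and the standard library are available. Lean on these libraries where they do the work, as an engineer would, in place of code of your own. Each camera call takes 0.05 s, during which the arm holds its last target. There are 200 camera calls.

## Task

Change the button-covering press over to the next larger button: pull up the black spring index knob, slide the die carriage one notch so that the next larger die stands under the ram, and let the knob drop fully home in that notch. Also bring the tray that holds the larger brass button blanks to the press, carrying it level so that no blank falls out, and set it down flat inside the four corner brackets of the tray bay on the press board. Do not force the carriage against the engaged pin, and leave the other tray, the tape measure, pincushion, marker and shears where they are.

Things in the scene. Friction and masses are not known exactly. Their poses are not given: they have to be found in the camera images.
- press: Grey iron hand press on a plywood board, fixed to the table. Origin: on the table surface right below the ram. x points away from the operator to the column, y along the die slide, z up. The board is 18 mm thick and spans x -220 to +150, y -220 to +165 mm. The iron bed under the slide: x -95 to +40, y -210 to +145 mm, top at z 36 mm.
- ram (a point): Centre of the ram's lower face, 126 mm above the table; the working die stands below it (die tops at z 78 mm). The iron head above overhangs the slide: press x -22 to +110, y -25 to +25 mm, z 168 to 248 mm (ram top 293 mm). The hand lever with a ball stands up at y +25 to +64, x 0 to +95 mm, to z 348 mm.
- index_bar (a point): Middle of the top face of the notched steel index bar in front of the slide: press x -75, y -130 mm, z 50 mm. The bar is 28 mm wide (x), 160 mm long (y), with four open notches 13 mm wide, 40 mm apart, at press y -70, -110, -150 and -190 mm.
- carriage (a joint): Die carriage slide, m; grows as it moves towards press -y. Four round dies 18, 24, 30, 36 mm in diameter, 40 mm apart, the largest at the +y end. 0: the 24 mm die under the ram (start, within 1 mm); 0.040: the 30 mm die, one notch on; 0.080: 36 mm; -0.040: 18 mm. Stops at -0.043 and 0.083. Friction 2 N; stays where left. Carriage top z 64 mm; the lug that carries the plunger is 42 mm wide, top z 72 mm.
- plunger (a joint): Spring index plunger, m: 0 = pin home in a notch; grows as the knob is pulled straight up; stop at 0.016. The round-nosed 10 mm pin reaches 10 mm into the notch and is clear above 0.010 (pull about 0.013). The spring pushes down 5 N at 0, about 10 N at 0.013. Let go off a notch, the pin rides on the bar and snaps in at a notch (1.5 mm play either way).
- knob_mid (a point): Centre of the black index knob on the plunger, an upright cylinder 32 mm in diameter, 30 mm tall, centre 99 mm above the table when home, 12 mm free below it. It rides with the carriage: at press x -75, y -110 mm at the start, y -150 mm one notch on.
- bay (a point): Centre of the tray bay's floor, the top face of the press board (18 mm above the table), at press x -170, y +75 mm; axes as the press. Four aluminium corner brackets 10 mm high bound a space 72 mm (x) by 156 mm (y); the long sides are open for 96 mm in the middle, where fingers have room.
- tray_big_mid (a point): Centre (16 mm above its underside) of the open aluminium tray with the four larger button blanks. Outside 140 mm (its x) by 56 mm (its y) by 32 mm high, walls and floor 3 mm, about 0.26 kg filled. It starts on the table on one side of the press; it can be held across its 56 mm width, and either end may go first into the bay (its x along the press's y).
- tray_small_mid (a point): Centre (16 mm above its underside) of the other tray, the same in shape, with four small blanks (18 mm in diameter); it starts on the other side of the press and stays there.
- big_blank0_mid (a point): Centre of a larger brass button blank, a domed disc 28 mm in diameter, 9 mm high, lying loose in the tray.
- big_blank1_mid (a point): Centre of a larger brass button blank, a domed disc 28 mm in diameter, 9 mm high, lying loose in the tray.
- big_blank2_mid (a point): Centre of a larger brass button blank, a domed disc 28 mm in diameter, 9 mm high, lying loose in the tray.
- big_blank3_mid (a point): Centre of a larger brass button blank, a domed disc 28 mm in diameter, 9 mm high, lying loose in the tray.
- tape_mid (a point): Centre of a yellow tape measure case, 62 by 60 by 30 mm, loose on the table (leave alone).
- pincushion_mid (a point): Centre of a round grey pincushion on a wooden base, 72 mm in diameter, 43 mm high, loose (leave alone).
- marker_mid (a point): Centre of a blue marker pen, 140 mm long, 10 mm thick, loose on the table (leave alone).
- shears_mid (a point): Middle of a pair of shears, about 200 mm long, 12 mm high, lying loose on the table (leave alone).
There are look-alikes about, which are no part of the job. Leave any green look-alike of the part that bears tray_big_mid alone.

How it is judged:
At the end, for the whole second after the job is handed in: Carriage one notch on (0.040 m +-3.5 mm), plunger home (below 3 mm); the larger blanks' tray flat on the board in the bay (centre within 12 mm in x and y, underside within 4 mm, level to 0.06 rad, length along press y to 0.2 rad) with all four larger blanks in it (value of joint carriage between 0.0365 and 0.0435 m and value of joint plunger below 0.003 m and x of tray_big_mid in the frame of bay between -0.012 and 0.012 m and y of tray_big_mid in the frame of bay between -0.012 and 0.012 m and z of tray_big_mid in the frame of bay between 0.012 and 0.02 m and angle between tray_big_mid's own z axis and vertical below 0.06 rad and angle between the x axis of tray_big_mid and the y axis of press, either way round below 0.2 rad and x of big_blank0_mid in the frame of tray_big_mid between -0.07 and 0.07 m and y of big_blank0_mid in the frame of tray_big_mid between -0.028 and 0.028 m and z of big_blank0_mid in the frame of tray_big_mid between -0.018 and 0.016 m and x of big_blank1_mid in the frame of tray_big_mid between -0.07 and 0.07 m and y of big_blank1_mid in the frame of tray_big_mid between -0.028 and 0.028 m and z of big_blank1_mid in the frame of tray_big_mid between -0.018 and 0.016 m and x of big_blank2_mid in the frame of tray_big_mid between -0.07 and 0.07 m and y of big_blank2_mid in the frame of tray_big_mid between -0.028 and 0.028 m and z of big_blank2_mid in the frame of tray_big_mid between -0.018 and 0.016 m and x of big_blank3_mid in the frame of tray_big_mid between -0.07 and 0.07 m and y of big_blank3_mid in the frame of tray_big_mid between -0.028 and 0.028 m and z of big_blank3_mid in the frame of tray_big_mid between -0.018 and 0.016 m); the robot touches nothing.
It fails at once if the carriage is forced across with the pin still down (plunger below 4 mm more than 6 mm away from a notch) (value of joint plunger below 0.004 m and (value of joint carriage between -0.034 and -0.006 m or value of joint carriage between 0.006 and 0.034 m or value of joint carriage between 0.046 and 0.074 m)).
It fails at once if the tray with the larger blanks is tilted by more than 0.35 rad (angle between tray_big_mid's own z axis and vertical above 0.35 rad).
It fails at once if the tray with the larger blanks is let go in mid-air more than 12 mm above the board (height (world z) of tray_big_mid above 0.046 m and contact force between tray_big and the arm below 0.05 N and contact force between tray_big and the fingers below 0.05 N and contact force between tray_big and press below 0.05 N).
It fails at once if the other tray is moved by more than 20 mm or tipped (distance of tray_small_mid from where it was at the start of the episode above 0.02 m or angle between tray_small_mid's own z axis and vertical above 0.2 rad).
It fails at once if the tape measure, pincushion, marker or shears are moved by more than 30 mm (distance of any of tape_mid, pincushion_mid, marker_mid, shears_mid from where it was at the start of the episode above 0.03 m).
It also fails if it takes over 64 s, if anything falls off the work surface, if the arm or the gripper's body presses on something with over 40 N, if the wrist force passes 120 N, or if a joint passes its speed limit or range.

## Working session

There is one attempt and no reset: what is moved stays moved. The work goes in short steps, Python scripts to look and compute and a tool call to move; the robot and the scene stay as the last step left them, time stands still between calls to the robot, and variables do not carry over. Pictures are saved under pics/ and viewed, at most 10 in all, crops included, and the job is handed in when it is done.

Besides the shell and the picture viewer there is one more tool, called by a JSON object that holds its "op" and its "data", one argument or row to a line. send_rows: Moves the arm, as the interface text tells. Its arguments: {"type":"object","properties":{"xyz":{"type":"array"},"dr":{"type":"array"},"jaw":{"type":"number"},"grip_force":{"type":"number"}},"required":["xyz","dr"]}

```bash
mkdir -p pics; python3 - <<'E'
from bench import *
import cv2,numpy as np
s=get_state();print(s['position'],s['tool_rot'],s['time'],globals().get('nose_length'))
for n in("scene","top"):
    cv2.imwrite(f"pics/{n}0.png",get_image(n)[:,:,::-1])
for n in("scene","top","wrist"):print(calibration(n))
E
```

```text
[0.26887707 0.59117113 0.23843349] [-0.66514647 -3.07004026  0.00311524] 0.0 0.017
{'vfov': 50.176767220379276, 'cx': 281.2222671090342, 'cy': 206.11395028342756, 'rvec': array([ 0.62153551,  2.64734574, -1.15364398]), 'tvec': array([ 0.42364521, -0.03954754,  1.58117568])}
{'vfov': 45.538565806712356, 'cx': 277.26571992953643, 'cy': 211.896830787377, 'rvec': array([ 2.15869808, -2.15007222,  0.15484353]), 'tvec': array([-0.0261455 ,  0.46931372,  1.58519473])}
{'vfov': 70.7404263844121, 'cx': 282.229526518254, 'cy': 210.03809645828446, 'hand_eye': array([[-1.16227612e-03, -9.57767401e-01, -2.87541746e-01,
         7.87590398e-02],
       [ 9.99999272e-01, -1.20643702e-03, -2.36112640e-05,
        -1.16057134e-04],
       [-3.24286907e-04, -2.87541564e-01,  9.57768106e-01,
        -1.43885400e-01],
       [ 0.00000000e+00,  0.00000000e+00,  0.00000000e+00,
         1.00000000e+00]])}
```

View pics/top0.png

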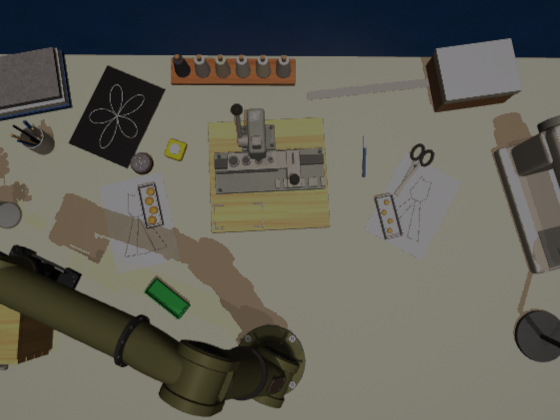

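View pics/scene0.png

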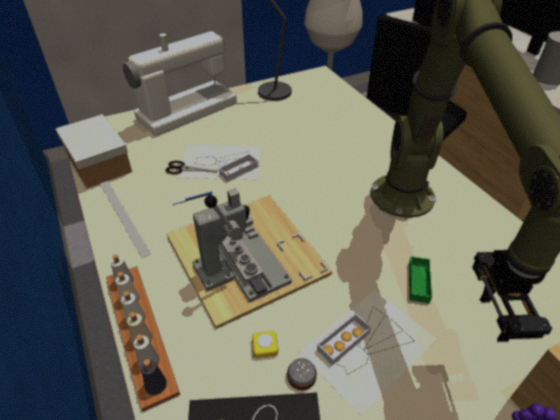

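The top view shows the press around (268,175), the tray with larger orange blanks at about (150,205), the small-blank tray at (388,215), and the green look-alike at (167,297). Next I'll enlarge the press and the left tray.

```bash
python3 - <<'E'
import cv2,numpy as np
i=cv2.imread("pics/top0.png")
a=cv2.resize(i[110:240,200:340],None,fx=4,fy=4,interpolation=cv2.INTER_CUBIC)  # 560x520
b=cv2.resize(i[175:235,130:170],None,fx=6,fy=6,interpolation=cv2.INTER_CUBIC)  # 240x360
c=np.zeros((520,800,3),np.uint8);c[:,:560]=a;c[:360,560:]=b
cv2.imwrite("pics/crop0.png",np.clip(c*1.5,0,255).astype(np.uint8))
E
```

```text
(no output)
```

View pics/crop0.png

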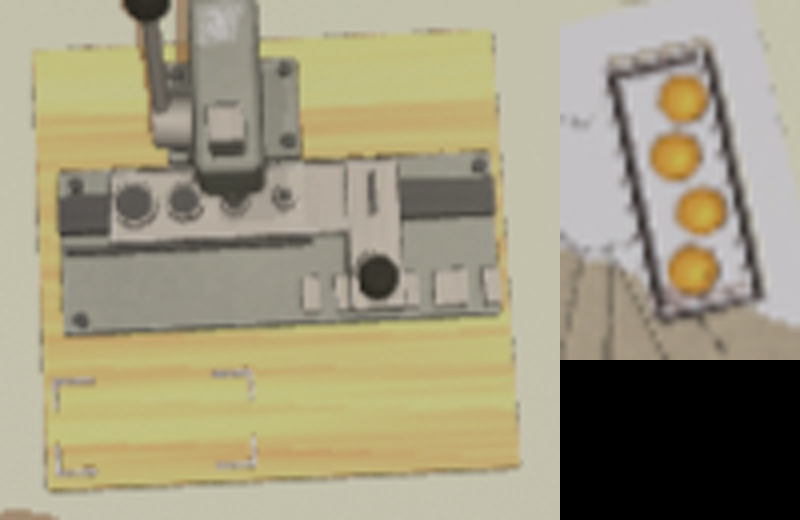

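The crop shows board corners at (34,50), (492,31), (519,467) and (48,491), and the knob top at (378,277). The bay bracket corners are at (57,382), (251,370), (255,466) and (58,475). The tray rim corners are at (612,72), (708,42), (762,297) and (662,318).

```bash
cat > h.py <<'E'
from bench import *
import cv2,numpy as np
from scipy.spatial.transform import Rotation as R
from scipy.optimize import least_squares
def K(c):
    f=210/np.tan(np.radians(c['vfov'])/2);return np.array([[f,0,c['cx']],[0,f,c['cy']],[0,0,1]])
def pose(n,s=None):
    c=calibration(n)
    if n!='wrist': return K(c),R.from_rotvec(c['rvec']).as_matrix(),c['tvec']
    H=c['hand_eye'];T=np.eye(4);T[:3,:3]=R.from_rotvec(s['tool_rot']).as_matrix();T[:3,3]=s['position']
    M=np.linalg.inv(T@H);return K(c),M[:3,:3],M[:3,3]
def unproj(n,uv,z,s=None):
    k,r,t=pose(n,s);uv=np.atleast_2d(uv);d=np.c_[uv,np.ones(len(uv))]@np.linalg.inv(k).T@r
    o=-r.T@t;return o+d*((z-o[2])/d[:,2])[:,None]
def proj(n,P,s=None):
    k,r,t=pose(n,s);q=(np.atleast_2d(P)@r.T+t)@k.T;return q[:,:2]/q[:,2:]
def fit(M,P):  # 2D rigid: P = Rot*M + t
    f=lambda v:((M@np.array([[np.cos(v[2]),np.sin(v[2])],[-np.sin(v[2]),np.cos(v[2])]])+v[:2])-P).ravel()
    s=least_squares(f,[*P.mean(0),0]);return s.x,np.abs(s.fun).max()
def goto(xyz,yaw_y):  # shift in tool axes (mm), yaw needed; for a vertical tool
    s=get_state();r=R.from_rotvec(s['tool_rot']);return r.inv().apply(np.array(xyz)-s['position'])*1000
E
python3 - <<'E'
from h import *
A=lambda L:np.array(L)/4+[200,110]
B=unproj('top',A([(34,50),(492,31),(519,467),(48,491)]),.018)[:,:2]
v,e=fit(np.array([(.15,.165),(.15,-.22),(-.22,-.22),(-.22,.165)]),B);print('press',v,e)
P=lambda x,y:v[:2]+np.array([[np.cos(v[2]),-np.sin(v[2])],[np.sin(v[2]),np.cos(v[2])]])@[x,y]
print('knob',unproj('top',A([(378,277)]),.114),P(-.075,-.11))
b=unproj('top',A([(57,382),(251,370),(255,466),(58,475)]),.028)
print('bay',b.mean(0),P(-.17,.075))
T=unproj('top',(np.array([(612,72),(708,42),(762,297),(662,318)])-[560,0])/6+[130,175],.032)[:,:2]
print('tray',fit(np.array([(.07,.028),(.07,-.028),(-.07,-.028),(-.07,.028)]),T),T)
s=get_state();print(R.from_rotvec(s['tool_rot']).as_matrix().round(3))
print('boardup',P(-.075,-.15))
E
```

```text
press [0.63039737 0.03465855 0.05198694] 0.0013453432850826508
knob [[ 0.56044476 -0.07667134  0.114     ]] [ 0.56121468 -0.0790901 ]
bay [0.45674971 0.10001608 0.028     ] [0.45672977 0.10072343]
tray (array([0.48923946, 0.38398546, 0.24176067]), np.float64(0.0018707894272071979)) [[0.54899587 0.42615935]
 [0.56577805 0.3749    ]
 [0.42686089 0.34091494]
 [0.41532301 0.39396755]]
[[-0.91   0.414 -0.001]
 [ 0.414  0.91  -0.002]
 [-0.    -0.002 -1.   ]]
boardup [ 0.56329322 -0.11903606]
```

```bash
cat >> h.py <<'E'
def move(xyz,yaw):  # tool pointing straight down, tool y along heading yaw (mod 2pi)
    s=get_state();r=R.from_rotvec(s['tool_rot'])
    y=np.array([np.cos(yaw),np.sin(yaw),0]);z=np.array([0,0,-1.]);G=R.from_matrix(np.c_[np.cross(y,z),y,z])
    print('shift mm',(r.inv().apply(np.array(xyz)-s['position'])*1000).round(1),'dr',(r.inv()*G).as_rotvec().round(4),'t',s['time'],'q7',s['joint_positions'][6])
E
python3 -c "
from h import *
move([.489,.384,.12],1.812)"
```

```text
shift mm [-286.1  -97.3  118.7] dr [-1.70e-03 -5.00e-04 -6.68e-01] t 0.1 q7 -0.056883008480313274
```

{"op": "send_rows", "data": {
  "xyz": [
    [-15,-5,6],
    [-43,-15,18],
    [-77,-26,32],
    [-112,-38,46],
    [-147,-50,61],
    [-181,-62,75],
    [-216,-73,90],
    [-248,-84,103],
    [-273,-93,113],
    [-286,-97,119]
  ],
  "dr": [
    [0,0,-0.03],
    [0,0,-0.1],
    [0,0,-0.18],
    [0,0,-0.26],
    [0,0,-0.34],
    [0,0,-0.42],
    [0,0,-0.5],
    [0,0,-0.57],
    [0,0,-0.63],
    [-0.002,0,-0.668]
  ],
  "jaw": 87,
  "grip_force": 30
}}

```text
time: 0.93
position: [0.4921, 0.3798, 0.1185]
tool_rot: [0.374, -3.119, 0.003]
ft_force: [-0.2, -1.0, 0.5]
grip_width: 1.0
grip_force: 0.0
```

```bash
python3 - <<'E'
from h import *
s=get_state();i=get_image('wrist');cv2.imwrite('pics/w1.png',i[:,:,::-1])
print(s['position'])
d=.242;Rm=np.array([[np.cos(d),-np.sin(d)],[np.sin(d),np.cos(d)]])
print(proj('wrist',np.c_[np.array([(.07,.028),(.07,-.028),(-.07,-.028),(-.07,.028)])@Rm.T+[.489,.384],[.032]*4],s).round())
move([.489,.384,.023],1.812)
E
```

```text
[0.49210334 0.37980082 0.11849444]
[[320. 294.]
 [257. 294.]
 [252. 131.]
 [326. 131.]]
shift mm [ 2.6  7.1 94.7] dr [-0.0033 -0.0011 -0.0042] t 0.9833 q7 1.1078420968589016
```

View pics/w1.png

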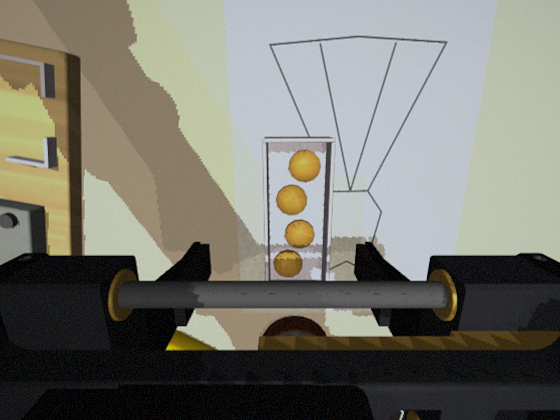

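The wrist view shows the tray with four larger blanks. Its far rim corners are at (262,138) and (334,138), about 8 px off the prediction, perhaps because the arm was still settling. I'll check again.

```bash
python3 - <<'E'
from h import *
get_image('wrist')
get_image('wrist')
s=get_state();i=get_image('wrist')
print(s['position'],s['qd'].max() if hasattr(s['qd'],'max') else max(s['qd']))
d=.242;Rm=np.array([[np.cos(d),-np.sin(d)],[np.sin(d),np.cos(d)]])
p=proj('wrist',np.c_[np.array([(-.07,-.028),(-.07,.028)])@Rm.T+[.489,.384],[.032]*2],s);print(p)
cv2.imwrite('pics/w2.png',cv2.resize(i[120:320,220:360,::-1],None,fx=3,fy=3))
move([.489,.384,.023],1.812)
E
```

```text
[0.48958376 0.38355906 0.11957678] 0.0026084603716698875
[[245.79554415 133.16480244]
 [319.67906984 132.69850366]]
shift mm [-0.1 -2.  97.4] dr [ 0.0026 -0.0004 -0.0012] t 1.1333 q7 1.0998988884085266
```

View pics/w2.png

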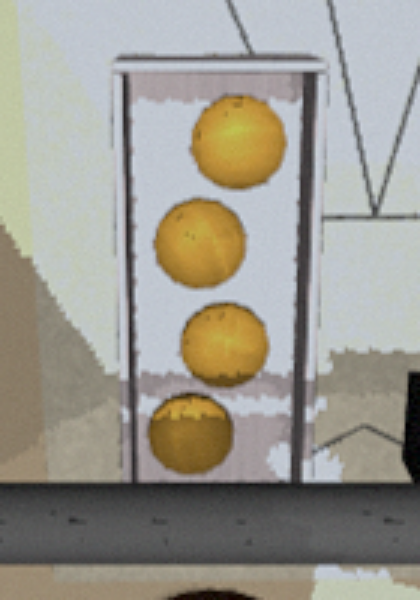

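The far rim runs from (258,139) to (329,139) and the prediction is about 10 px to the left of that. That implies an 8 mm disagreement between top and wrist, so I'll use the blanks' centroids in all three cameras to decide.

```bash
python3 - <<'E'
from h import *
def blobs(i,roi):
    h=cv2.cvtColor(i,cv2.COLOR_BGR2HSV);m=cv2.inRange(h,(8,150,60),(22,255,255))
    k=np.zeros_like(m);x0,y0,x1,y1=roi;k[y0:y1,x0:x1]=m[y0:y1,x0:x1]
    n,l,st,c=cv2.connectedComponentsWithStats(k);return np.array([(*c[j],st[j,4]) for j in range(1,n) if st[j,4]>8])
s=get_state();w=get_image('wrist')[:,:,::-1].copy()
for n,i,roi in(('top',cv2.imread('pics/top0.png'),(135,180,168,230)),('scene',cv2.imread('pics/scene0.png'),(310,305,380,365)),('wrist',w,(260,130,335,280))):
    b=blobs(i,roi);print(n,b.round(1).tolist())
    p=unproj(n,b[:,:2],.008,s);print((p[:,:2]*1000).round(1).tolist(),(p.mean(0)*1000).round(1))
s=get_state();print(s['joint_positions'],s['position'],s['tool_rot'])
E
```

```text
top [[149.9, 191.1, 35.0], [148.6, 200.8, 36.0], [153.0, 209.8, 35.0], [151.4, 219.7, 36.0]]
[[539.9, 395.1], [507.7, 398.4], [477.9, 382.9], [445.0, 386.6]] [492.6 390.8   8. ]
scene [[356.8, 331.7, 43.0], [345.8, 336.0, 46.0], [339.1, 345.5, 47.0], [328.5, 348.9, 33.0]]
[[448.2, 391.3], [480.9, 389.2], [510.8, 404.4], [539.9, 400.6]] [494.9 396.4   8. ]
wrist [[296.6, 168.0, 562.0], [283.6, 201.2, 630.0], [291.5, 234.9, 578.0], [280.2, 264.3, 548.0]]
[[446.7, 388.2], [478.3, 384.4], [508.0, 399.2], [539.8, 396.1]] [493.2 392.    8. ]
[-7.03172210e-01  3.42226163e-01 -9.99109595e-03  1.66644766e+00
  5.98508699e-04  1.13115746e+00  1.10015357e+00] [0.4879557  0.38684029 0.12089562] [ 0.37949427 -3.1184903  -0.00522211]
```

The top and wrist blank positions agree to 1.3 mm. My rim readings in the top crop were biased by the visible wall, so I'm taking the tray centre as about (0.491, 0.392). Descending now.

{"op": "send_rows", "data": {
  "xyz": [
    [-2,4,8],
    [-4,7,20],
    [-4,7,34],
    [-4,7,48],
    [-4,7,62],
    [-4,7,75],
    [-4,7,86],
    [-4,7,93],
    [-4,7,96],
    [-4,7,96]
  ],
  "dr": [
    [0,0,0],
    [0,0,0],
    [0,0,0],
    [0,0,0],
    [0,0,0],
    [0,0,0],
    [0,0,0],
    [0,0,0],
    [0,0,0],
    [0,0,0]
  ]
}}

```text
time: 2.02
position: [0.4911, 0.3929, 0.0237]
tool_rot: [0.378, -3.118, -0.002]
ft_force: [-0.8, -0.4, -0.2]
grip_width: 1.0
grip_force: 0.0
```

{"op": "send_rows", "data": {
  "xyz": [
    [0,0,0],
    [0,0,0],
    [0,0,0],
    [0,0,0],
    [0,0,0],
    [0,0,0],
    [0,0,0],
    [0,0,0],
    [0,0,0],
    [0,0,0]
  ],
  "dr": [
    [0,0,0],
    [0,0,0],
    [0,0,0],
    [0,0,0],
    [0,0,0],
    [0,0,0],
    [0,0,0],
    [0,0,0],
    [0,0,0],
    [0,0,0]
  ],
  "jaw": 50,
  "grip_force": 30
}}

```text
time: 2.85
position: [0.4917, 0.393, 0.0249]
tool_rot: [-0.378, 3.118, 0.003]
ft_force: [-0.4, -0.5, 3.7]
grip_width: 0.641
grip_force: 30.0
```

```bash
python3 - <<'E'
from h import *
s=get_state();i=get_image('wrist');cv2.imwrite('pics/w3.png',i[:,:,::-1])
print(s['position'],s['grip_width']*87,s['grip_force'],s['ft_force'])
E
```

```text
[0.49173587 0.39297234 0.02493969] 55.73641354872104 30.000991076231003 [-0.36421296 -0.4641746   3.66603012]
```

View pics/w3.png

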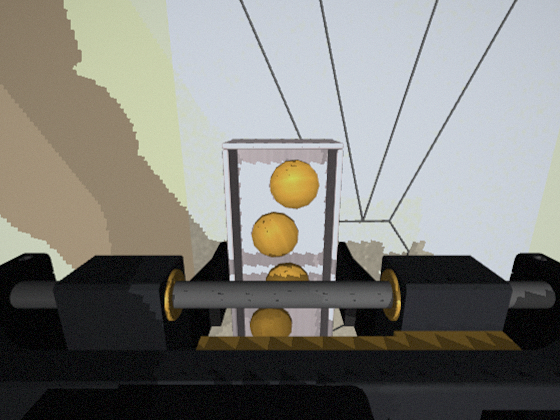

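The tray is held at a 55.7 mm opening with all four blanks in it, and the far rim is at about row 140. I'll work out the tray's offset along tool x and the transport move.

```bash
python3 - <<'E'
from h import *
s=get_state()
p=unproj('wrist',[(282,141)],.032,s)[0];r=R.from_rotvec(s['tool_rot'])
print('far end tool',r.inv().apply(p-s['position']))
print(s['position'])
move([.4567,.1007,.12],.052)
move([.4567,.1007,.042],.052)
E
```

```text
far end tool [ 0.07032714 -0.0003601  -0.00712702]
[0.49175599 0.39298376 0.02495122]
shift mm [ 103.7 -275.3  -95.7] dr [ 2.4000e-03 -9.0000e-04  1.7599e+00] t 2.9 q7 1.0927970891637289
shift mm [ 103.8 -275.4  -17.7] dr [ 2.4000e-03 -9.0000e-04  1.7599e+00] t 2.9 q7 1.0927970891637289
```

{"op": "send_rows", "data": {
  "xyz": [
    [0,0,-3],
    [0,0,-9],
    [0,0,-19],
    [0,0,-30],
    [0,0,-42],
    [0,0,-54],
    [0,0,-64],
    [0,0,-72],
    [0,0,-77],
    [0,0,-80]
  ],
  "dr": [
    [0,0,0],
    [0,0,0],
    [0,0,0],
    [0,0,0],
    [0,0,0],
    [0,0,0],
    [0,0,0],
    [0,0,0],
    [0,0,0],
    [0,0,0]
  ]
}}

```text
time: 3.73
position: [0.4918, 0.3931, 0.1057]
tool_rot: [-0.378, 3.117, 0.004]
ft_force: [0.5, -0.6, -3.5]
grip_width: 0.643
grip_force: 30.0
```

```bash
python3 - <<'E'
from h import *
for _ in range(3):
    get_image('top'); s=get_state();print(s['position'],s['grip_width']*87)
    move([.4567,.1007,.105],.052)
E
```

```text
[0.49184248 0.39308405 0.10580446] 55.7109345205449
shift mm [ 1.040e+02 -2.755e+02 -1.000e-01] dr [ 3.5000e-03 -8.0000e-04  1.7601e+00] t 3.7833 q7 1.0940708223781017
[0.49163769 0.39292637 0.10504835] 55.70407082223423
shift mm [ 103.7 -275.4   -0.7] dr [ 2.70e-03 -1.00e-03  1.76e+00] t 3.8333 q7 1.094048791469386
[0.49138171 0.39270198 0.10442536] 55.69867738154745
shift mm [ 103.4 -275.3   -1.1] dr [ 1.6000e-03 -1.2000e-03  1.7601e+00] t 3.8833 q7 1.0940578655619426
```

{"op": "send_rows", "data": {
  "xyz": [
    [0.5,-1.4,0],
    [1.5,-4,0],
    [3,-8,0],
    [5.7,-15,0],
    [8.8,-23,0],
    [12.4,-33,0],
    [16.5,-44,0],
    [20.7,-55,0],
    [25.4,-67.5,0],
    [30,-80,0]
  ],
  "dr": [
    [0,0,0.009],
    [0,0,0.026],
    [0,0,0.053],
    [0,0,0.097],
    [0,0,0.15],
    [0,0,0.211],
    [0,0,0.282],
    [0,0,0.352],
    [0,0,0.431],
    [0,0,0.51]
  ]
}}

```text
time: 4.72
position: [0.4812, 0.3068, 0.1041]
tool_rot: [-0.429, -3.112, -0.002]
ft_force: [0.1, -0.2, -2.4]
grip_width: 0.639
grip_force: 30.0
```

```bash
python3 - <<'E'
from h import *
s=get_state();print(s['position'])
move([.4567,.1007,.105],.052)
E
```

```text
[0.48117447 0.30682194 0.10412358]
shift mm [ -32.3 -205.    -1.2] dr [ 8.0000e-04 -1.5000e-03  1.2445e+00] t 4.7167 q7 0.7051276457532103
```

{"op": "send_rows", "data": {
  "xyz": [
    [-1.6,-10,0],
    [-3.5,-22.5,0],
    [-5.4,-35,0],
    [-7.5,-48,0],
    [-9.6,-61.5,0],
    [-11.7,-75,0],
    [-13.8,-88,0],
    [-15.7,-100,0],
    [-17.6,-113,0],
    [-19.2,-123,0]
  ],
  "dr": [
    [0,0,0.062],
    [0,0,0.137],
    [0,0,0.212],
    [0,0,0.293],
    [0,0,0.374],
    [0,0,0.455],
    [0,0,0.536],
    [0,0,0.611],
    [0,0,0.686],
    [0,0,0.748]
  ]
}}

```text
time: 5.55
position: [0.467, 0.1826, 0.104]
tool_rot: [-1.537, -2.739, -0.002]
ft_force: [-0.4, -0.4, -4.0]
grip_width: 0.648
grip_force: 30.0
```

```bash
python3 - <<'E'
from h import *
s=get_state();print(s['position'])
move([.4567,.1007,.105],.052)
E
```

```text
[0.46696131 0.18259241 0.10402088]
shift mm [-64.6 -51.4  -1.1] dr [ 3.000e-04 -1.600e-03  4.959e-01] t 5.55 q7 0.15212752892560644
```

{"op": "send_rows", "data": {
  "xyz": [
    [-9,-7,0],
    [-19,-15,0],
    [-29,-23,0],
    [-38,-30,0],
    [-46,-37,0],
    [-53,-42,0],
    [-59,-47,0],
    [-62.5,-50,0],
    [-64.5,-51.5,0],
    [-64.5,-51.5,0]
  ],
  "dr": [
    [0,0,0.07],
    [0,0,0.146],
    [0,0,0.22],
    [0,0,0.293],
    [0,0,0.355],
    [0,0,0.41],
    [0,0,0.45],
    [0,0,0.48],
    [0,-0.001,0.496],
    [0,-0.001,0.496]
  ]
}}

```text
time: 6.38
position: [0.4573, 0.1018, 0.104]
tool_rot: [-2.158, -2.283, -0.002]
ft_force: [0.8, 1.2, -3.1]
grip_width: 0.637
grip_force: 30.0
```

```bash
python3 - <<'E'
from h import *
P=[]
for k in range(6):
    get_image('wrist');P.append(get_state()['position'])
print(np.round(P,4))
move([.4567,.1007,.043],.052)
s=get_state();i=get_image('wrist')
cv2.imwrite('pics/w4.png',i[:,:,::-1])
# expected inner bracket corners
v=[.6304,.0347,.052];c=lambda x,y:[v[0]+x*np.cos(v[2])-y*np.sin(v[2]),v[1]+x*np.sin(v[2])+y*np.cos(v[2]),.028]
print(proj('wrist',[c(-.17+a,.075+b) for a,b in((.036,.078),(-.036,.078),(-.036,-.078),(.036,-.078))],s).round(1))
E
```

```text
[[0.4574 0.1024 0.104 ]
 [0.4575 0.1027 0.1041]
 [0.4575 0.1029 0.104 ]
 [0.4575 0.1029 0.104 ]
 [0.4575 0.1028 0.104 ]
 [0.4575 0.1028 0.104 ]]
shift mm [-2.1 -1.  61. ] dr [ 0.0006 -0.0011  0.007 ] t 6.6833 q7 -0.20013851916099767
[[331.6 125.8]
 [230.9 125.2]
 [238.8 312.7]
 [322.  313. ]]
```

View pics/w4.png

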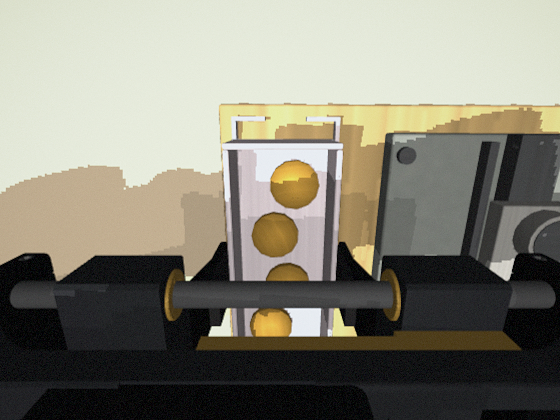

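The wrist view shows the far bay brackets at (233,118) and (339,118), straddling the tray's far end, which spans columns 223–342 at rim height. The bay centre sits about 2–3 mm towards +tool y, so I'll correct by that and descend.

{"op": "send_rows", "data": {
  "xyz": [
    [0,1,2],
    [0,2,7],
    [0,2,14],
    [0,2,22],
    [0,2,30],
    [0,2,38],
    [0,2,45],
    [0,2,50],
    [0,2,53],
    [0,2,54]
  ],
  "dr": [
    [0,0,0.003],
    [0,0,0.007],
    [0,0,0.007],
    [0,0,0.007],
    [0,0,0.007],
    [0,0,0.007],
    [0,0,0.007],
    [0,0,0.007],
    [0,0,0.007],
    [0,0,0.007]
  ]
}}

```text
time: 7.57
position: [0.4592, 0.1024, 0.0493]
tool_rot: [-2.164, -2.277, -0.0]
ft_force: [-0.2, -0.3, -3.1]
grip_width: 0.643
grip_force: 30.0
```

{"op": "send_rows", "data": {
  "xyz": [
    [0,0,1],
    [0,0,2],
    [0,0,3],
    [0,0,4],
    [0,0,5],
    [0,0,5.5],
    [0,0,6],
    [0,0,6],
    [0,0,6],
    [0,0,6]
  ],
  "dr": [
    [0,0,0],
    [0,0,0],
    [0,0,0],
    [0,0,0],
    [0,0,0],
    [0,0,0],
    [0,0,0],
    [0,0,0],
    [0,0,0],
    [0,0,0]
  ]
}}

```text
time: 8.4
position: [0.4596, 0.1025, 0.0441]
tool_rot: [-2.164, -2.277, -0.002]
ft_force: [0.0, 0.3, -2.5]
grip_width: 0.641
grip_force: 30.0
```

{"op": "send_rows", "data": {
  "xyz": [
    [0,0,0.3],
    [0,0,0.6],
    [0,0,0.9],
    [0,0,1.2],
    [0,0,1.5],
    [0,0,1.8],
    [0,0,2],
    [0,0,2],
    [0,0,2],
    [0,0,2]
  ],
  "dr": [
    [0,0,0],
    [0,0,0],
    [0,0,0],
    [0,0,0],
    [0,0,0],
    [0,0,0],
    [0,0,0],
    [0,0,0],
    [0,0,0],
    [0,0,0]
  ]
}}

```text
time: 9.23
position: [0.4595, 0.1026, 0.0429]
tool_rot: [-2.164, -2.277, -0.002]
ft_force: [-4.2, -1.1, 8.0]
grip_width: 0.643
grip_force: 30.0
```

```bash
python3 - <<'E'
from h import *
s=get_state();i=get_image('wrist')
print(s['position'],s['ft_force'],s['torque'])
cv2.imwrite('pics/w5.png',i[:,:,::-1])
E
```

```text
[0.45954228 0.10255574 0.04289739] [-4.2236784  -1.08697932  7.95657214] [-0.40728534  0.80754025 -0.03482518]
```

View pics/w5.png

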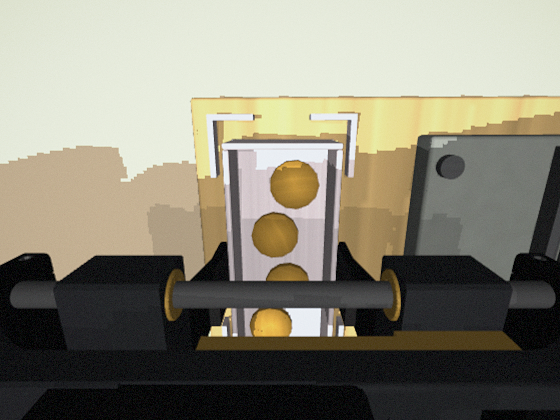

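The tray is seated at TCP z 0.043 with 8 N of contact. The far brackets at columns 209 and 357 are centred on the tray (223–342), and all four blanks are in. I'll release and rise.

{"op": "send_rows", "data": {
  "xyz": [
    [0,0,-1],
    [0,0,-1],
    [0,0,-1],
    [0,0,-1],
    [0,0,-1],
    [0,0,-1],
    [0,0,-1],
    [0,0,-1],
    [0,0,-1],
    [0,0,-1]
  ],
  "dr": [
    [0,0,0],
    [0,0,0],
    [0,0,0],
    [0,0,0],
    [0,0,0],
    [0,0,0],
    [0,0,0],
    [0,0,0],
    [0,0,0],
    [0,0,0]
  ],
  "jaw": 74
}}

```text
time: 10.12
position: [0.4595, 0.1025, 0.043]
tool_rot: [-2.164, -2.277, -0.002]
ft_force: [0.0, 0.1, -0.4]
grip_width: 0.853
grip_force: 0.0
```

{"op": "send_rows", "data": {
  "xyz": [
    [0,0,-4],
    [0,0,-12],
    [0,0,-24],
    [0,0,-38],
    [0,0,-54],
    [0,0,-72],
    [0,0,-90],
    [0,0,-108],
    [0,0,-122],
    [0,0,-130]
  ],
  "dr": [
    [0,0,0],
    [0,0,0],
    [0,0,0],
    [0,0,0],
    [0,0,0],
    [0,0,0],
    [0,0,0],
    [0,0,0],
    [0,0,0],
    [0,0,0]
  ]
}}

```text
time: 10.95
position: [0.4605, 0.1026, 0.1757]
tool_rot: [2.163, 2.276, 0.007]
ft_force: [0.1, 0.8, 1.0]
grip_width: 0.853
grip_force: 0.0
```

```bash
python3 - <<'E'
from h import *
s=get_state();print(s['position'],s['grip_width'],s['ft_force'])
move([.466,-.084,.17],.052)
move([.5610,-.078,.17],.052)
E
```

```text
[0.46049191 0.10259277 0.17570885] 0.8533191932178429 [0.12495648 0.81095112 1.04234541]
shift mm [-186.6   -4.     5.3] dr [ 0.0041 -0.0023 -0.0012] t 10.95 q7 -0.22989000893762318
shift mm [-185.5   91.2    5.6] dr [ 0.0041 -0.0023 -0.0012] t 10.95 q7 -0.22989000893762318
```

{"op": "send_rows", "data": {
  "xyz": [
    [-8,0,0],
    [-26,0,0],
    [-50,0,0],
    [-76,0,0],
    [-102,0,0],
    [-128,0,0],
    [-152,0,0],
    [-170,0,0],
    [-182,0,0],
    [-186,0,0]
  ],
  "dr": [
    [0,0,0],
    [0,0,0],
    [0,0,0],
    [0,0,0],
    [0,0,0],
    [0,0,0],
    [0,0,0],
    [0,0,0],
    [0,0,0],
    [0,0,0]
  ]
}}

```text
time: 11.78
position: [0.468, -0.0865, 0.1721]
tool_rot: [-2.168, -2.272, 0.001]
ft_force: [0.9, -0.7, -0.1]
grip_width: 0.85
grip_force: 0.0
```

{"op": "send_rows", "data": {
  "xyz": [
    [0,4,0],
    [0,12,0],
    [0,23,0],
    [0,36,0],
    [0,49,0],
    [0,62,0],
    [0,74,0],
    [0,84,0],
    [0,90,0],
    [0,91,0]
  ],
  "dr": [
    [0,0,0],
    [0,0,0],
    [0,0,0],
    [0,0,0],
    [0,0,0],
    [0,0,0],
    [0,0,0],
    [0,0,0],
    [0,0,0],
    [0,0,0]
  ]
}}

```text
time: 12.62
position: [0.5609, -0.0777, 0.1724]
tool_rot: [-2.162, -2.279, -0.001]
ft_force: [-0.6, -0.6, 0.4]
grip_width: 0.853
grip_force: 0.0
```

```bash
python3 - <<'E'
from h import *
for k in range(4):get_image('wrist')
s=get_state();i=get_image('wrist')
print(s['position'],s['ft_force'],proj('wrist',[.5607,-.078,.114],s),proj('wrist',s['position']*[1,1,0]+[0,0,.114],s))
move([.5607,-.078,.099],.052)
cv2.imwrite('pics/w6.png',i[:,:,::-1])
cv2.imwrite('pics/t6.png',get_image('top')[:,:,::-1])
E
```

```text
[ 0.5592978  -0.07873615  0.17277966] [0.63969344 0.08322234 0.94931145] [[283.96147986 232.87520192]] [[281.99885466 233.72566308]]
shift mm [ 0.6  1.4 73.9] dr [ 0.0004 -0.0014 -0.0013] t 12.8667 q7 0.23566871889210447
```

View pics/w6.png

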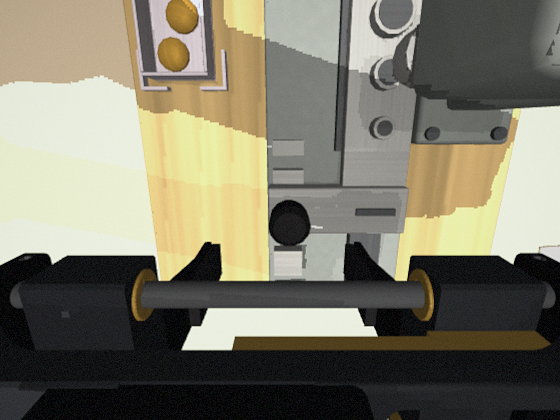

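The wrist view shows the black knob at about (290,222), slightly beyond and to the right of the TCP line. I'll fit the knob's cylinder outline to the dark blob. The tray is visible in its bay at top left.

```bash
python3 - <<'E'
from h import *
s=get_state();i=get_image('wrist');print(s['position'])
m=((i.max(2)<45)*255).astype(np.uint8);k=np.zeros_like(m);k[192:256,262:318]=m[192:256,262:318]
n,l,st,c=cv2.connectedComponentsWithStats(cv2.morphologyEx(k,cv2.MORPH_OPEN,np.ones((9,9))));j=1+st[1:,4].argmax();print(st[j],c[j])
M=(l==j)
a=np.linspace(0,2*np.pi,60)
def iou(p):
    pts=np.vstack([np.c_[p[0]+.016*np.cos(a),p[1]+.016*np.sin(a),0*a+z] for z in(.084,.114)])
    h=cv2.convexHull(proj('wrist',pts,s).astype(np.float32));q=np.zeros_like(m);cv2.fillConvexPoly(q,np.round(h*16).astype(int),1,shift=4)
    return (M&(q>0)).sum()/(M|(q>0)).sum()
G=[(iou((s['position'][0]+dx,s['position'][1]+dy)),dx,dy) for dx in np.arange(-.004,.0161,.001) for dy in np.arange(-.008,.0161,.001)]
b=max(G);print(b);w=s['position']+[b[1],b[2],0];print('knob',w);move([w[0],w[1],.1],.052)
E
```

```text
[ 0.55936877 -0.07880731  0.17299606]
[ 269  201   40   45 1452] [288.65426997 222.91804408]
(np.float64(0.7810650887573964), np.float64(0.005000000000000001), np.float64(0.002999999999999999))
knob [ 0.56436877 -0.07580731  0.17299606]
shift mm [ 2.7  5.  73.1] dr [ 0.0008 -0.0014 -0.0013] t 12.9667 q7 0.23568465906556055
```

{"op": "send_rows", "data": {
  "xyz": [
    [1,3,2],
    [2,4,8],
    [2,4,17],
    [2,4,28],
    [2,4,39],
    [2,4,50],
    [2,4,60],
    [2,4,67],
    [2,4,71],
    [2,4,72]
  ],
  "dr": [
    [0,0,0],
    [0,0,0],
    [0,0,0],
    [0,0,0],
    [0,0,0],
    [0,0,0],
    [0,0,0],
    [0,0,0],
    [0,0,0],
    [0,0,0]
  ]
}}

```text
time: 13.8
position: [0.5632, -0.0765, 0.0998]
tool_rot: [-2.163, -2.276, 0.0]
ft_force: [0.2, 0.6, 0.4]
grip_width: 0.849
grip_force: 0.0
```

{"op": "send_rows", "data": {
  "xyz": [
    [0,0,0],
    [0,0,0],
    [0,0,0],
    [0,0,0],
    [0,0,0],
    [0,0,0],
    [0,0,0],
    [0,0,0],
    [0,0,0],
    [0,0,0]
  ],
  "dr": [
    [0,0,0],
    [0,0,0],
    [0,0,0],
    [0,0,0],
    [0,0,0],
    [0,0,0],
    [0,0,0],
    [0,0,0],
    [0,0,0],
    [0,0,0]
  ],
  "jaw": 25,
  "grip_force": 15
}}

```text
time: 14.63
position: [0.5643, -0.0764, 0.1011]
tool_rot: [2.163, 2.277, 0.003]
ft_force: [2.3, 0.2, -1.0]
grip_width: 0.362
grip_force: 15.0
```

{"op": "send_rows", "data": {
  "xyz": [
    [0,0,0],
    [0,0,0],
    [0,0,0],
    [0,0,-1],
    [0,0,-3],
    [0,0,-6],
    [0,0,-9],
    [0,0,-12],
    [0,0,-13],
    [0,0,-13]
  ],
  "dr": [
    [0,0,0],
    [0,0,0],
    [0,0,0],
    [0,0,0],
    [0,0,0],
    [0,0,0],
    [0,0,0],
    [0,0,0],
    [0,0,0],
    [0,0,0]
  ],
  "jaw": 25,
  "grip_force": 45
}}

```text
time: 15.47
position: [0.5642, -0.0764, 0.113]
tool_rot: [2.163, 2.277, 0.002]
ft_force: [7.3, -0.5, -9.9]
grip_width: 0.354
grip_force: 45.0
```

```bash
python3 - <<'E'
from h import *
for k in range(4):
    get_image('wrist');s=get_state();print(s['position'],s['ft_force'],s['grip_force'])
E
```

```text
[ 0.56419806 -0.07643108  0.11287376] [  7.52576537  -0.20392897 -10.1961586 ] 45.00025489367545
[ 0.56418503 -0.07640494  0.11279006] [  7.20410071  -0.808694   -11.25557957] 45.00015235505998
[ 0.56418389 -0.07640555  0.11276382] [ 7.47705209 -1.20658434 -9.89614342] 45.000192476436496
[ 0.56421691 -0.07642202  0.11277004] [ 7.1556543  -0.34657153 -9.87924813] 45.00018018297851
```

{"op": "send_rows", "data": {
  "xyz": [
    [0,0.5,-0.8],
    [-2,1,-0.8],
    [-6,1,-0.8],
    [-12,1,-0.8],
    [-18,1,-0.8],
    [-24,1,-0.8],
    [-30,1,-0.8],
    [-35,1,-0.8],
    [-38.5,1,-0.8],
    [-40,1,-0.8]
  ],
  "dr": [
    [0,0,0],
    [0,0,0],
    [0,0,0],
    [0,0,0],
    [0,0,0],
    [0,0,0],
    [0,0,0],
    [0,0,0],
    [0,0,0],
    [0,0,0]
  ]
}}

```text
time: 16.5
position: [0.5664, -0.1152, 0.1129]
tool_rot: [-2.162, -2.276, -0.002]
ft_force: [5.6, 2.6, -10.5]
grip_width: 0.357
grip_force: 45.0
```

```bash
python3 - <<'E'
from h import *
P=[]
for k in range(4):
    get_image('wrist');s=get_state();print(s['position'],s['ft_force'],s['grip_width']*87)
d=s['position'][:2]-[.5642,-.0764];print('along -y',-(d@[-np.sin(.052),np.cos(.052)]))
E
```

```text
[ 0.56640876 -0.11538526  0.1129334 ] [ 5.61397471  1.89153609 -8.90298917] 30.85410047575197
[ 0.56638604 -0.11540011  0.11294399] [ 4.42155152  0.24020806 -9.4822409 ] 31.00507553706211
[ 0.56636696 -0.11538807  0.11293916] [  4.96784775   0.81242242 -10.43163257] 30.64124535908469
[ 0.5664096  -0.11539967  0.11296651] [  4.56487408   1.34540522 -10.19850234] 30.95094383372738
along -y 0.03906179997186506
```

{"op": "send_rows", "data": {
  "xyz": [
    [-0.5,0,0],
    [-0.7,0,0],
    [-0.7,0,1],
    [-0.7,0,3],
    [-0.7,0,5],
    [-0.7,0,7.5],
    [-0.7,0,10],
    [-0.7,0,12],
    [-0.7,0,13],
    [-0.7,0,13]
  ],
  "dr": [
    [0,0,0],
    [0,0,0],
    [0,0,0],
    [0,0,0],
    [0,0,0],
    [0,0,0],
    [0,0,0],
    [0,0,0],
    [0,0,0],
    [0,0,0]
  ]
}}

```text
time: 17.53
position: [0.5665, -0.1168, 0.1014]
tool_rot: [-2.163, -2.277, -0.001]
ft_force: [2.4, 2.3, -6.0]
grip_width: 0.356
grip_force: 45.0
```

```bash
python3 - <<'E'
from h import *
for k in range(2):
    get_image('wrist');s=get_state();print(s['position'],s['ft_force'],s['grip_width']*87)
E
```

```text
[ 0.56650927 -0.11696783  0.1015392 ] [ 2.75843489  1.64315421 -5.48547149] 31.220181767608643
[ 0.56654108 -0.11702871  0.10161249] [ 2.85081715  2.65336335 -5.59688273] 31.03030991492048
```

The spring force has fallen to about 5.5 N at the original height, so the pin is in the notch. I'll release the knob and back away upward.

{"op": "send_rows", "data": {
  "xyz": [
    [0,0,0],
    [0,0,0],
    [0,0,0],
    [0,0,0],
    [0,0,0],
    [0,0,0],
    [0,0,0],
    [0,0,0],
    [0,0,0],
    [0,0,0]
  ],
  "dr": [
    [0,0,0],
    [0,0,0],
    [0,0,0],
    [0,0,0],
    [0,0,0],
    [0,0,0],
    [0,0,0],
    [0,0,0],
    [0,0,0],
    [0,0,0]
  ],
  "jaw": 70
}}

```text
time: 18.47
position: [0.5668, -0.117, 0.1016]
tool_rot: [-2.164, -2.277, -0.002]
ft_force: [-0.0, 1.0, 0.3]
grip_width: 0.799
grip_force: 0.0
```

{"op": "send_rows", "data": {
  "xyz": [
    [0,0,-4],
    [0,0,-12],
    [0,0,-22],
    [0,0,-34],
    [0,0,-46],
    [0,-5,-58],
    [0,-20,-68],
    [0,-40,-76],
    [0,-60,-80],
    [0,-70,-80]
  ],
  "dr": [
    [0,0,0],
    [0,0,0],
    [0,0,0],
    [0,0,0],
    [0,0,0],
    [0,0,0],
    [0,0,0],
    [0,0,0],
    [0,0,0],
    [0,0,0]
  ]
}}

```text
time: 19.3
position: [0.4956, -0.1215, 0.1835]
tool_rot: [2.165, 2.276, 0.005]
ft_force: [1.5, -0.9, -0.1]
grip_width: 0.805
grip_force: 0.0
```

```bash
python3 - <<'E'
from h import *
for k in range(3):get_image('wrist')
s=get_state();i=get_image('wrist');t=get_image('top')
c=np.zeros((520,800,3),np.uint8);c[:420,:560]=i[:,:,::-1]
c[:390,560:]=cv2.resize(t[110:240,205:285,::-1],(240,390),interpolation=cv2.INTER_CUBIC)
cv2.imwrite('pics/f.png',c);print(s['position'],s['ft_force'],s['time'])
E
```

```text
[ 0.49698097 -0.12060901  0.18227316] [ 0.89549847 -0.0803334  -0.38235092] 19.45
```

View pics/f.png

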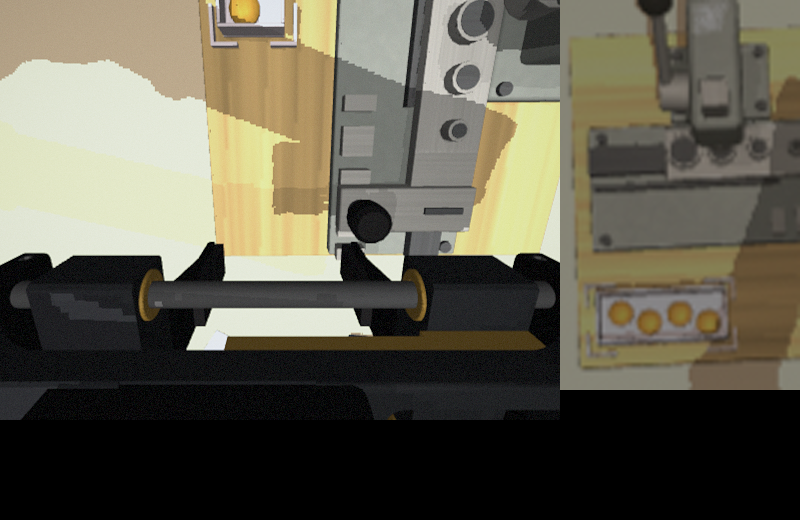

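The top view shows all four blanks in the tray between the brackets, around (665,315). The carriage has moved one die along, with the knob at (370,220). The travel reading is about 40.6 mm and the spring load before release matched the home position, so I'm handing in.

```bash
python3 -c "
from bench import *
print(close_job())"
```

```text
the job is handed in; nothing more can be done
None
```

The job is handed in at about 19.5 s of the 64 s: by the readings, the carriage is one notch on (about 40.6 mm of travel) with the pin home, and the larger-blank tray sits in the bay with all four blanks; no verdict came back.

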